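# Release the loaded test station with its key

## Task

The blue test box has two stations, each a nest with its own key lock in front of it: one nest holds the green circuit board, the other is closed by a grey blanking cover. Take the yellow key from its stand, push it fully home in the lock of the station that holds the board (its sticky pins hold the barrel a little askew, so press lightly and wiggle the key to and fro until it drops past them), then turn it a quarter turn clockwise to release the station. The lock springs back, so finish while still holding the key turned; leave the other lock, the board and the things lying about alone.

Things in the scene. Friction and masses are not known exactly. Their poses are not given: they have to be found in the camera images.
- test_box: blue box fixed to the bench, 160 (x) x 240 (y) x 45 mm high. Origin: centre of its underside; x away from the robot (at yaw 0), y left, z up. Locks on the robot's side: slots centred at x -45, y +60 (left) and -60 mm (right). Behind each lock, at x +35 mm, its nest: a 46 x 66 mm seat on the top inside black rails 6 mm high. A white line joins lock and nest.
- mouth_left (a point): centre of the left lock's key slot, on top of its fixed square steel plate (46 x 46 x 12 mm), 57 mm above the bench; axes as the box. The slot runs along the box's x: 25 mm (x) by 13 mm (y), so the key can twist 0.3 rad in it. Below it, 13 to 38 mm under this point, a brass barrel with a slot of 24 x 7.5 mm turns. Key fully home: flange on the plate, tip 32 mm below this point.
- mouth_right (a point): the same point of the right lock. Both locks are alike: at the start the barrel stands 0.28 to 0.38 rad clockwise of the plate's slot, so a key pushed straight in stops on it, tip 13 mm deep. Press with about 5 to 10 N and twist to and fro by up to 0.3 rad: the barrel may be dragged along or not, and the key drops in where they line up. The key turns freely once its whole bit is below the plate.
- plug_left (a joint): turn of the left lock's barrel, rad: 0 = slot in line with the box's x, grows clockwise seen from above, stops at 0 and 1.6. Friction 0.03 N m holds it near its start; a spring (0.06 N m per rad, zero at 0) drives it back from a quarter turn, so it must be held. The key has about 0.1 rad of play in it: twist the hand about 1.7 rad from the box's x line for a full quarter.
- plug_right (a joint): the same for the right lock.
- key: steel key with yellow grip, 71 mm long, about 60 g, upright in its stand. Origin: tip of the bit, bottom centre; z up to the grip. Bit 22 (x) x 6 (y) x 10 mm, edges rounded 1.5 mm; shank 6 mm thick to z 32; flange 26 mm across, z 32 to 35; flat grip 34 (x) x 12 (y) mm, z 35 to 71, pinched across its 12 mm. Same after half a turn about z.
- key_stand: fixed grey block 56 x 56 mm, 42 mm high, on a 72 mm square black foot. Origin: centre of its underside, straight below the key. A slot 25.5 (x) x 10 (y) mm in its top holds the key, flange on the top (tip 10 mm above the bench); the key comes free when drawn straight up by 32 mm.
- board: green circuit board, 42 x 62 x 13 mm, loose in the left or the right nest of the test box: it marks the station to release. Origin: centre of its underside.
- blank_cover: fixed grey blanking cover, 44 x 64 x 8 mm with a small 10 mm high grip bar, in the nest of the other station. Origin: centre of its underside.
- dropper_bottle: bystander: white bottle with an orange spout, 39 mm across, 112 mm high, standing on the bench. Origin: centre of its underside.
- solder_reel: bystander: grey and white reel, 58 mm across, 45 mm high. Origin: centre of its underside.
- marker: bystander: black marker pen lying on the bench, 130 mm long, 17 mm high. Origin: centre of its underside.
Not all that is in view belongs to the job. Of the things like the key, leave any that is purple; of the rest the larger one is meant. Leave any brown look-alike of the board alone.

How it is judged:
By the outcome, as a careful person would: the job done as asked, in the order asked, and still so for the second after the job is handed in, while the arm keeps its last pose, push and grip.
It also fails if it takes over 51 s, if anything falls off the work surface, if the arm or the gripper's body presses on something with over 40 N, if the wrist force passes 120 N, or if a joint passes its speed limit or range.

## Robot

A 6-joint arm with a two-finger parallel gripper is mounted at the origin on a cart in front of the work surface, level with it; the furniture and walls round the work are solid. World frame = base frame: x ahead of the robot, y to its left, z up, the work surface at z = 0. Lengths are in mm, angles in rad, forces in N, time in s.
With the tool pointing down it reaches from about 250 to 725 mm from the base axis. Payload 4 kg.
Tool frame: the origin (TCP) lies on the centre line of the jaws, within the pads' length; the fingertips stand 22 mm ahead of it and the grasp point (between the pads) lies 3 mm ahead of it (env.tip_reach is the distance from the TCP to the fingertips, in mm); z points along the fingers, y is the direction in which the jaws open and shut (so a half turn about z gives the same grasp; the last joint's range is limited). The gripper opens to 85 mm and grips with 20 to 120 N. Pads are 22 mm wide; open, the fingers measure 114 mm over their backs; the gripper's body (76 mm by 85 mm) begins 54 mm behind the grasp point. The pads swing forward as they close: fully open they stand 13 mm farther back than shut.
Start: joints at [1.254, 0.241, 0.005, 1.335, 0, 1.571], TCP at [155.762, 475.119, 253.306] pointing down, gripper open.
Joint ranges: [-2.72, 2.72], [-1.05, 1.87], [-1.09, 1.28], [-1.99, 2.15], [-1.42, 1.44], [-3.14, 3.14]. Speed limits (rad/s): [2.79, 2.79, 3.14, 3.14, 3.14, 3.14].

## Interface

Orientations are given as a unit quaternion [w, x, y, z].
In Python, from rig import env, cams gives the robot as it stands. The module is installed in compiled form; this text tells all that it offers.
- The arm moves only by the tool step_arm, never from a script. Its arguments are lists of equal length, an entry for each row: "linear": the shift along the tool's x, y, z in mm, a list of three; "turn": the turn, a rotation vector about the tool's x, y, z in degrees, a list of three; "claw": the finger opening in mm, from 0 to 85.4. A call has 1 to 10 rows; each row is the pose to reach, as a shift and turn from the pose commanded when the call began, along the tool's axes at that moment; what a row does not reach only later rows make up. A row lasts 1/10 s, in which the tool goes at most 50 mm and 8.59 degrees, less where a joint would pass 70% of its speed; a pose out of reach is approached as far as the arm can. A call with a gripper value outside its range is refused whole. The fingers move at their own pace and stop on an object; "force" is the grip in N (left out, the last holds). Time passes only in rows, so rows that repeat a pose let the fingers close. It gives the time, the measured TCP pose, the force and the opening at its end, in the units of the state.
- env.read_state(): the state, without advancing time (a new reading comes with each control period).
- cams.read_camera(name): name is "scene" or "top"; returns a dict with "pixels" (480x640x3 uint8, red, green, blue), "camera_matrix" (3x3 intrinsics, pixels), "D" ([k1, k2, p1, p2, k3] as OpenCV has them; the pictures are not rectified), "pose" (4x4, takes a point from camera to world coordinates). Camera axes: x right, y down, z forward; pixel columns grow to the right and rows downward; lengths in mm; the calibration is good to about 2 mm. A picture is of the moment at which its call begins. There is no depth.
- env.finish_job(): hands the job in, once; it reports no verdict.
The state is a dict: "t": time; "joint_pos": joint angles; "joint_vel": joint speeds; "tau": joint torques, N m; "eef_pos": TCP position; "ee_rot": TCP orientation; "contact_force": force on the tool from outside, world axes, zero at the start; "wrist_torque": the same for the moment, N m; "opening": finger opening in mm.
Only numpy, scipy, OpenCV 4.12 (cv2) and the standard library are available. Lean on these libraries where they do the work, as an engineer would, in place of code of your own. Each camera call takes 0.05 s, during which the arm holds its last target. There are 200 camera calls.

## Working session

There is one attempt and no reset: what is moved stays moved. The work goes in short steps, Python scripts to look and compute and a tool call to move; the robot and the scene stay as the last step left them, time stands still between calls to the robot, and variables do not carry over. Pictures are saved under pics/ and viewed, about 8 in all and at most 12, crops included, and the job is handed in when it is done.

Besides the shell and the picture viewer there is one more tool, called as a command line: name --argument value ..., lists and objects as JSON in quotes. step_arm: Moves the arm, as the interface text tells. Its arguments: {"type":"object","properties":{"linear":{"type":"array","items":{"type":"array","items":{"type":"number"}}},"turn":{"type":"array","items":{"type":"array","items":{"type":"number"}}},"claw":{"type":"array","items":{"type":"number"}},"force":{"type":"number"}},"required":["linear","turn","claw"]}

```bash
mkdir -p pics
cat > h.py <<'E'
import numpy as np, cv2
from rig import env, cams
def ray(c,uv):
    p=cv2.undistortPoints(np.array(uv,float).reshape(-1,1,2),c["camera_matrix"],np.array(c["D"],float)).reshape(-1,2)
    T=np.array(c["pose"]); d=np.c_[p,np.ones(len(p))]@T[:3,:3].T
    return T[:3,3],d
def onz(c,uv,z):
    o,d=ray(c,uv); return o+d*((z-o[2])/d[:,2])[:,None]
def proj(c,P):
    T=np.linalg.inv(np.array(c["pose"])); r=cv2.Rodrigues(T[:3,:3])[0]
    return cv2.projectPoints(np.array(P,float).reshape(-1,1,3),r,T[:3,3],np.array(c["camera_matrix"]),np.array(c["D"],float))[0].reshape(-1,2)
def save(c,n): cv2.imwrite(f"pics/{n}.png",cv2.cvtColor(c["pixels"],cv2.COLOR_RGB2BGR))
E
python3 - <<'E'
from h import *
import pickle
for n in("scene","top"):
    c=cams.read_camera(n); save(c,n+"0"); pickle.dump(c,open(n+"0.pkl","wb")); print(n,np.round(c["pose"],3).tolist())
s=env.read_state(); print({k:np.round(v,3).tolist() for k,v in s.items()}, env.tip_reach)
E
```

```text
scene [[0.832, -0.412, 0.371, 245.447], [-0.554, -0.599, 0.578, -567.307], [-0.016, -0.687, -0.726, 693.116], [0.0, 0.0, 0.0, 1.0]]
top [[0.001, -0.982, 0.188, 334.93], [-1.0, -0.006, -0.029, -37.149], [0.029, -0.187, -0.982, 1120.147], [0.0, 0.0, 0.0, 1.0]]
{'t': 0.1, 'joint_pos': [1.254, 0.241, 0.004, 1.335, 0.0, 1.571], 'joint_vel': [0.001, -0.001, 0.003, 0.0, 0.0, -0.001], 'tau': [-0.0, -37.314, 25.301, 0.011, -0.0, 0.0], 'eef_pos': [155.599, 474.608, 252.511], 'ee_rot': [-0.0, 0.158, 0.987, -0.001], 'contact_force': [-0.215, -0.159, -0.166], 'wrist_torque': [-0.048, 0.017, -0.014], 'opening': 85.277} 22.0
```

View pics/scene0.png

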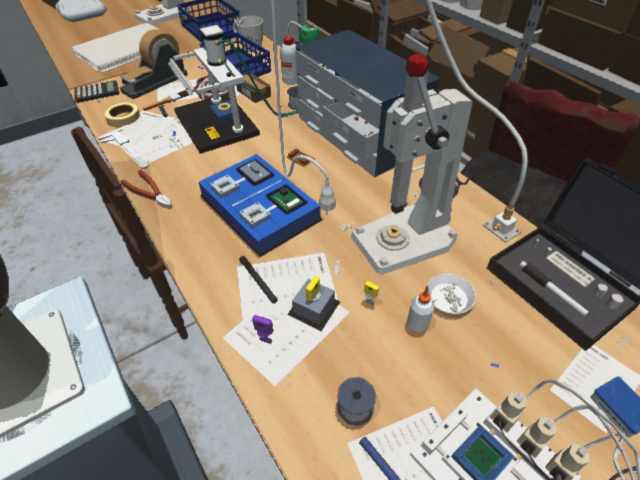

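View pics/top0.png

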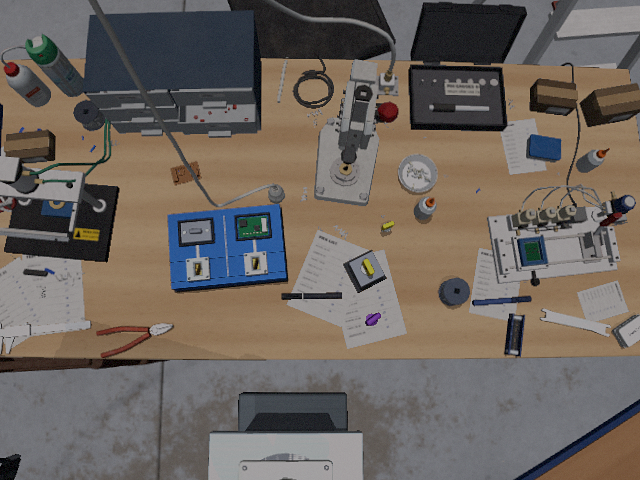

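Scene view: the box is at (260,200), with the green board at (286,198) and the grey cover at (255,170). The tall yellow key in its stand is at (313,290). 

Key candidates in the top view:
- Yellow key in the stand at (368,268), the larger one. I choose this.
- Small yellow key at (388,226).
- Purple key at (373,320), to be left alone.

Board candidates are the green one at (252,227), in the right nest, and a brown look-alike at (185,172). A gooseneck nozzle hangs at about (277,192), behind the right nest, and must be avoided.

```bash
cat > m.py <<'E'
from h import *
import pickle
C={n:pickle.load(open(n+"0.pkl","rb")) for n in("scene","top")}
def tri(a,b):
    o1,d1=ray(C["scene"],[a]);o2,d2=ray(C["top"],[b]);d1=d1[0];d2=d2[0]
    A=np.c_[d1,-d2]; t=np.linalg.lstsq(A,o2-o1,rcond=None)[0]
    p,q=o1+t[0]*d1,o2+t[1]*d2; return np.round((p+q)/2,1),round(float(np.linalg.norm(p-q)),1)
print("nozzle",tri((327,190),(277,195)),"bend",tri((290,172),(217,205)))
def comps(c,lo,hi,amin):
    h=cv2.cvtColor(c["pixels"],cv2.COLOR_RGB2HSV); m=cv2.inRange(h,np.array(lo),np.array(hi))
    n,l,s,ce=cv2.connectedComponentsWithStats(m); return [(l==i,s[i],ce[i]) for i in range(1,n) if s[i][4]>=amin]
for n,c in C.items():
    for nm,lo,hi,am in(("yellow",(22,140,100),(32,255,255),20),("blue",(103,140,60),(120,255,255),1500),("green",(45,80,30),(85,255,255),80),("purple",(125,120,60),(145,255,255),30)):
        for m,s,ce in comps(c,lo,hi,am):
            k=cv2.findContours(m.astype(np.uint8),cv2.RETR_EXTERNAL,cv2.CHAIN_APPROX_NONE)[0][0]
            print(n,nm,s.tolist(),np.round(ce,1))
            if nm=="blue" :
                hull=cv2.convexHull(k); ap=cv2.approxPolyDP(hull,5,True).reshape(-1,2)
                print("  hull",ap.tolist()); print(np.round(onz(c,ap,45),0).tolist())
def crop(c,x,y,w,h,f): return cv2.resize(c["pixels"][y:y+h,x:x+w],None,fx=f,fy=f,interpolation=cv2.INTER_CUBIC)
a=crop(C["top"],160,200,140,100,5);b=crop(C["top"],330,210,80,130,5)
s=crop(C["scene"],195,150,130,100,6);k=crop(C["scene"],240,260,150,90,5)
W=lambda n,i:cv2.imwrite(f"pics/{n}.png",i[:,:,::-1])
W("cbox_top",a);W("cbox_scene",s)
out=np.zeros((650,400+750-0,3),np.uint8);
kk=cv2.resize(k,(400,240)); out=np.zeros((600,800,3),np.uint8); bb=cv2.resize(b,None,fx=.92,fy=.92)[:600]; out[:bb.shape[0],:bb.shape[1]]=bb; out[:240,400:]=kk; W("ckey",out)
E
python3 m.py
```

```text
nozzle (array([642.4,  19.4,  75.7]), 10.7) bend (array([628.5, 149.2,  44.3]), 11.0)
scene yellow [205, 126, 15, 13, 109] [212.2 132.5]
scene yellow [306, 276, 13, 25, 197] [312.2 288.1]
scene yellow [365, 281, 14, 16, 154] [371.2 288.4]
scene blue [199, 155, 121, 88, 3223] [258.7 200.4]
  hull [[255, 155], [319, 205], [274, 240], [248, 236], [199, 182]]
[[598.0, 251.0, 45.0], [627.0, 18.0, 45.0], [498.0, -16.0, 45.0], [460.0, 23.0, 45.0], [447.0, 235.0, 45.0]]
scene green [300, 24, 20, 20, 278] [308.7  33.8]
scene green [218, 40, 36, 42, 86] [236.8  55.1]
scene green [271, 192, 26, 20, 209] [282.8 198.8]
scene green [464, 438, 37, 38, 693] [482.1 456.2]
scene purple [253, 316, 18, 26, 282] [262.5 327. ]
top yellow [383, 221, 12, 7, 48] [388.4 224.1]
top yellow [73, 228, 26, 13, 239] [ 86.6 233.8]
top yellow [363, 259, 11, 15, 79] [368.4 265.9]
top blue [168, 204, 119, 85, 5304] [227.  248.4]
  hull [[278, 204], [285, 278], [172, 288], [168, 215]]
[[626.0, 21.0, 45.0], [467.0, 3.0, 45.0], [445.0, 237.0, 45.0], [600.0, 254.0, 45.0]]
top green [25, 34, 33, 31, 576] [42.1 50.9]
top green [96, 119, 15, 44, 164] [106.1 140.6]
top green [30, 163, 35, 12, 87] [ 45.1 168.9]
top green [239, 216, 29, 21, 336] [251.5 226.7]
top green [524, 242, 17, 19, 226] [532.1 251.1]
top purple [366, 313, 15, 13, 122] [372.5 318.6]
```

View pics/ckey.png

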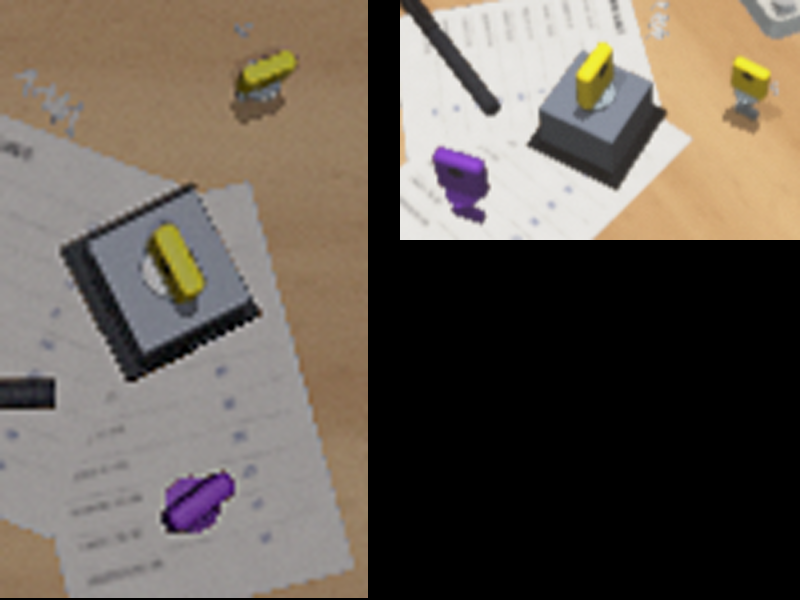

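View pics/cbox_top.png

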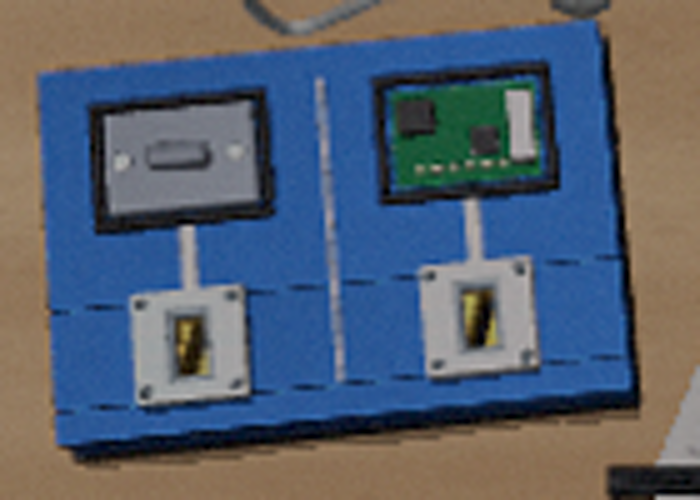

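View pics/cbox_scene.png

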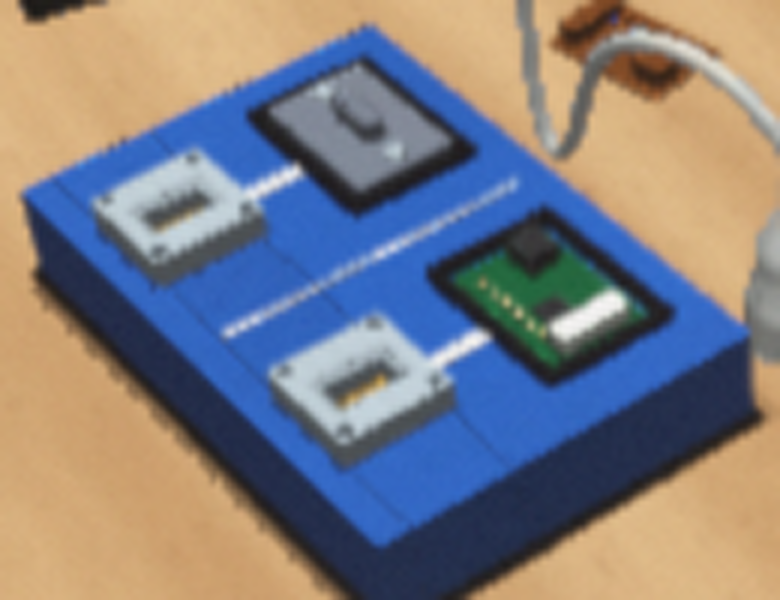

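The crops confirm the choices: the yellow key stands in the grey stand, the small yellow and the purple ones are decoys, and the green board is in the right nest, so I use the right lock. Next I refine the stand and plate positions from both views.

```bash
cat > m2.py <<'E'
from m import *
def quad(c,box,cond,z,nm,size):
    x,y,w,h=box; f=6
    I=cv2.resize(c["pixels"][y:y+h,x:x+w],None,fx=f,fy=f,interpolation=cv2.INTER_LINEAR)
    H=cv2.cvtColor(I,cv2.COLOR_RGB2HSV); m=cond(H).astype(np.uint8)
    m=cv2.morphologyEx(m,cv2.MORPH_OPEN,np.ones((9,9)))
    k=max(cv2.findContours(m,cv2.RETR_EXTERNAL,cv2.CHAIN_APPROX_NONE)[0],key=cv2.contourArea).reshape(-1,2)
    uv=(k+.5)/f-.5+[x,y]; P=onz(c,uv,z)[:,:2]
    r=cv2.minAreaRect(P.astype(np.float32)); print(nm,"c",np.round(r[0],1),"size",np.round(r[1],1),"ang",round(r[2],1),"want",size)
    return k
V=lambda H:H[...,2].astype(int)
S=lambda H:H[...,1].astype(int)
plate=lambda H:(S(H)<60)&(V(H)>150)
T,Sc=C["top"],C["scene"]
quad(T,(238,245,36,36),plate,57,"plateR top",46); quad(Sc,(238,200,36,28),plate,57,"plateR scene",46)
quad(T,(182,250,34,36),plate,57,"plateL top",46); quad(Sc,(208,172,34,28),plate,57,"plateL scene",46)
grey=lambda H:(V(H)>75)&(V(H)<150)&(S(H)<80)
yel=lambda H:(S(H)>150)&(H[...,0]>20)&(H[...,0]<34)
quad(T,(340,245,50,50),yel,81,"key top (grip 34x12)","")
hv=cv2.cvtColor(T["pixels"],cv2.COLOR_RGB2HSV); print("stand px",hv[268,355],hv[278,364],hv[258,360]); hv=cv2.cvtColor(Sc["pixels"],cv2.COLOR_RGB2HSV); print("scene stand",hv[297,302],hv[300,322],hv[311,305])
for n,c,uv in(("T",T,[[358,263]]),):pass
# stand corners by eye from the crops (top crop scale 4.6 at (330,210); scene crop scale 2.667 at (240,260))
tc=np.array([[87,238],[195,190],[255,305],[145,358]])/4.6+[330,210]-.4
sc=(np.array([[586,54],[653,88],[608,142],[541,105]])-[400,0])/2.667+[240,260]-.3
for n,c,q in(("top",T,tc),("scene",Sc,sc)):
    P=onz(c,q,42)[:,:2]; e=np.linalg.norm(P-np.roll(P,-1,0),axis=1); d=np.diff(np.r_[P,P[:1]],axis=0)
    print("stand",n,np.round(P.mean(0),1),"edges",np.round(e),"yaw mod90",np.round(np.degrees(np.arctan2(d[:,1],d[:,0]))%90,1))
# slot centres by eye
print("slotR", onz(T,[[255.8,263.0]],57),onz(Sc,[[254.6,213.1]],57))
E
python3 m2.py | grep -v -E "^(scene|top|  hull|\[\[)" ; python3 m2.py | grep slotR -A1
```

```text
nozzle (array([642.4,  19.4,  75.7]), 10.7) bend (array([628.5, 149.2,  44.3]), 11.0)
plateR top c [505.1  66.4] size [60.9 45.4] ang 6.8 want 46
plateR scene c [507.9  64. ] size [65.6 45.6] ang 5.6 want 46
plateL top c [493.  185.6] size [61.8 44.7] ang 5.7 want 46
plateL scene c [493.6 183.1] size [61.5 45.4] ang 7.6 want 46
key top (grip 34x12) c [ 486.3 -165.3] size [34.2 15.1] ang 26.3 want 
stand px [111  25 135] [114  26 135] [108  27 140]
stand top [ 487.7 -167.7] edges [55. 59. 56. 61.] yaw mod90 [24.3 26.6 25.7 25.2]
stand scene [ 489.5 -170. ] edges [54. 52. 53. 51.] yaw mod90 [23.5 20.9 22.8 21.5]
slotR [[496.54405469  63.73908505  57.        ]] [[497.5829419   61.70467921  57.        ]]
slotR [[496.54405469  63.73908505  57.        ]] [[497.5829419   61.70467921  57.        ]]
```

step_arm --linear '[[-50, -50, 0], [-80, -80, 0], [-110, -110, 0], [-140, -140, 0], [-170, -170, 0], [-200, -200, 0], [-230, -230, 0], [-255, -250, 0], [-255, -250, 0], [-255, -250, 0]]' --turn '[[0, 0, -6], [0, 0, -12], [0, 0, -18], [0, 0, -24], [0, 0, -30], [0, 0, -36], [0, 0, -43], [0, 0, -43], [0, 0, -43], [0, 0, -43]]' --claw '[60, 60, 60, 60, 60, 60, 60, 60, 60, 60]'

```text
t: 1.1
eef_pos: [320.2, 157.5, 253.1]
ee_rot: [-0.0, -0.214, 0.977, 0.0]
contact_force: [0.4, -0.8, 0.4]
opening: 60.0
```

```bash
cat > go.py <<'E'
import sys
from h import *
from scipy.spatial.transform import Rotation as R
def go(x,y,z,yaw=None):
    s=env.read_state(); w=s["ee_rot"]; M=R.from_quat([w[1],w[2],w[3],w[0]]).as_matrix()
    d=M.T@(np.array([x,y,z])-s["eef_pos"]); psi=np.degrees(np.arctan2(M[1,0],M[0,0]))%360
    print("t",round(s["t"],2),"pos",np.round(s["eef_pos"],1),"yaw",round(psi,1),"zaxis",np.round(M[:,2],4),"j",np.round(s["joint_pos"],2),"F",np.round(s["contact_force"],1),"M",np.round(s["wrist_torque"],2),"open",round(float(s["opening"]),1))
    print("tool shift",np.round(d,1), "turnz",None if yaw is None else round(psi-yaw,1))
go(*map(float,sys.argv[1:]))
E
python3 go.py 488.5 -168.8 180 205
```

```text
t 1.1 pos [320.2 157.5 253.1] yaw 204.7 zaxis [-9.e-04  1.e-04 -1.e+00] j [ 0.46 -0.04 -0.32  1.3   0.    0.03] F [ 0.4 -0.8  0.4] M [0.04 0.04 0.02] open 60.0
tool shift [ -16.8 -366.8   72.9] turnz -0.3
```

step_arm --linear '[[-2, -45, 5], [-4, -90, 15], [-6, -135, 25], [-8, -180, 35], [-10, -225, 45], [-12, -270, 55], [-15, -315, 65], [-17, -350, 70], [-16.8, -366.8, 73], [-16.8, -366.8, 73]]' --turn '[[0, 0, 0], [0, 0, 0], [0, 0, 0], [0, 0, 0], [0, 0, 0], [0, 0, 0], [0, 0, 0], [0, 0, 0], [0, 0, 0], [0, 0, 0]]' --claw '[50, 50, 50, 50, 50, 50, 50, 50, 50, 50]'

```text
t: 2.1
eef_pos: [490.2, -167.7, 179.2]
ee_rot: [-0.001, -0.215, 0.977, 0.001]
contact_force: [-0.3, 0.2, -0.4]
opening: 49.9
```

step_arm --linear '[[0, 0, 0], [0, 0, 0]]' --turn '[[0, 0, 0], [0, 0, 0]]' --claw '[45, 45]'

```text
t: 2.3
eef_pos: [489.2, -165.9, 180.6]
ee_rot: [-0.0, -0.216, 0.976, 0.0]
contact_force: [-0.4, 0.7, 0.1]
opening: 44.8
```

```bash
python3 go.py 488.5 -168.8 70.5 205
python3 - <<'E'
from h import *
import pickle
a=[]
for n,b in(("scene",(250,210,130,130)),("top",(310,200,110,110))):
    c=cams.read_camera(n); pickle.dump(c,open(n+"1.pkl","wb")); x,y,w,h=b; a.append(cv2.resize(c["pixels"][y:y+h,x:x+w],(400,400),interpolation=cv2.INTER_CUBIC))
cv2.imwrite("pics/hover.png",np.hstack(a)[:,:,::-1])
E
```

```text
t 2.3 pos [ 489.2 -165.9  180.6] yaw 205.0 zaxis [-4.e-04  6.e-04 -1.e+00] j [-0.33  0.32 -0.09  1.17  0.   -0.76] F [-0.4  0.7  0.1] M [-0.04 -0.02 -0.  ] open 44.8
tool shift [  1.8  -2.4 110.1] turnz -0.0
```

View pics/hover.png

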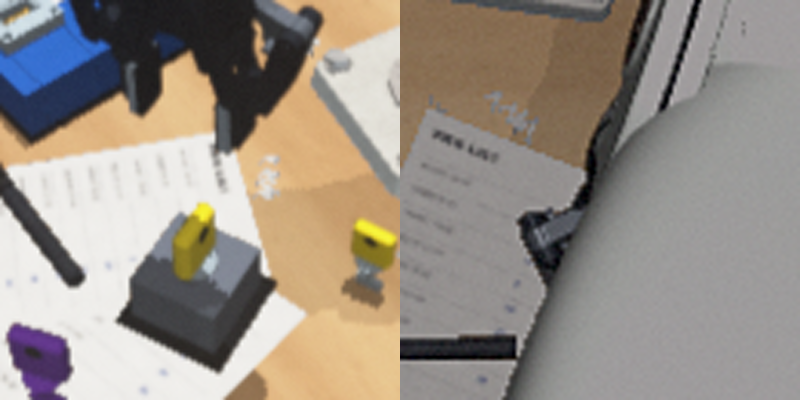

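The hover picture shows the jaws above the stand with the key at about (195,240) in the left half, and the jaws open across the flat of the grip. I descend and grip.

step_arm --linear '[[1.5, -0.6, 25], [1.5, -0.6, 55], [1.5, -0.6, 80], [1.5, -0.6, 98], [1.5, -0.6, 109], [1.5, -0.6, 109], [1.5, -0.6, 109], [1.5, -0.6, 109]]' --turn '[[0, 0, 0], [0, 0, 0], [0, 0, 0], [0, 0, 0], [0, 0, 0], [0, 0, 0], [0, 0, 0], [0, 0, 0]]' --claw '[40, 40, 40, 40, 40, 40, 40, 40]'

```text
t: 3.2
eef_pos: [489.5, -169.0, 72.6]
ee_rot: [0.001, -0.215, 0.977, -0.001]
contact_force: [0.3, 0.8, 0.2]
opening: 40.2
```

step_arm --linear '[[0, 0, 0], [0, 0, 0], [0, 0, 0], [0, 0, 0], [0, 0, 0], [0, 0, 0], [0, 0, 0], [0, 0, 0]]' --turn '[[0, 0, 0], [0, 0, 0], [0, 0, 0], [0, 0, 0], [0, 0, 0], [0, 0, 0], [0, 0, 0], [0, 0, 0]]' --claw '[30, 22, 16, 13, 10, 8, 8, 8]' --force 70

```text
t: 4.0
eef_pos: [488.6, -168.9, 71.6]
ee_rot: [0.0, -0.215, 0.977, -0.0]
contact_force: [-1.1, 0.3, 3.1]
opening: 10.9
```

```bash
python3 go.py 488.5 -168.8 110 205
```

```text
t 4.0 pos [ 488.6 -168.9   71.6] yaw 204.8 zaxis [ 4.e-04 -2.e-04 -1.e+00] j [-0.33  0.43 -0.24  0.9  -0.   -0.77] F [-1.1  0.3  3.1] M [ 0.05  0.15 -0.01] open 10.9
tool shift [  0.    0.1 -38.4] turnz -0.2
```

step_arm --linear '[[0, 0, -10], [0, 0, -20], [0, 0, -30], [0, 0, -45], [0, 0, -60], [0, 0, -75], [0, 0, -75], [0, 0, -75]]' --turn '[[0, 0, 0], [0, 0, 0], [0, 0, 0], [0, 0, 0], [0, 0, 0], [0, 0, 0], [0, 0, 0], [0, 0, 0]]' --claw '[8, 8, 8, 8, 8, 8, 8, 8]'

```text
t: 4.8
eef_pos: [488.7, -168.9, 146.8]
ee_rot: [0.001, -0.215, 0.977, -0.0]
contact_force: [-1.1, 0.1, -0.5]
opening: 10.9
```

```bash
python3 go.py 497.4 63.9 147 186.2;  python3 - <<'E'
from h import *
import pickle
c=cams.read_camera("scene"); pickle.dump(c,open("scene2.pkl","wb")); cv2.imwrite("pics/lift.png",cv2.resize(c["pixels"][210:340,240:400],None,fx=4,fy=4,interpolation=cv2.INTER_CUBIC)[:,:,::-1])
E
```

```text
t 4.8 pos [ 488.7 -168.9  146.8] yaw 204.8 zaxis [ 1.2e-03 -4.0e-04 -1.0e+00] j [-0.33  0.34 -0.14  1.08  0.   -0.77] F [-1.1  0.1 -0.5] M [-0.    0.03  0.  ] open 10.9
tool shift [-105.7  207.6   -0.3] turnz 18.6
```

View pics/lift.png

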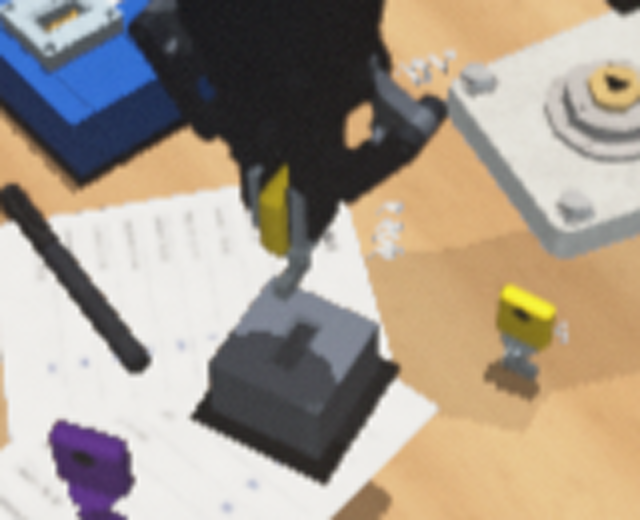

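The key hangs in the jaws at (275,215), and its stand slot is empty at (297,345). I carry it to above the right lock.

step_arm --linear '[[-15, 30, 0], [-35, 70, 0], [-55, 110, 0], [-75, 148, 0], [-92, 180, 0], [-102, 200, 0], [-105.5, 207.5, 0], [-105.5, 207.5, 0], [-105.5, 207.5, 0], [-105.5, 207.5, 0]]' --turn '[[0, 0, 3], [0, 0, 7], [0, 0, 11], [0, 0, 14], [0, 0, 17], [0, 0, 18.6], [0, 0, 18.6], [0, 0, 18.6], [0, 0, 18.6], [0, 0, 18.6]]' --claw '[8, 8, 8, 8, 8, 8, 8, 8, 8, 8]'

```text
t: 5.85
eef_pos: [496.9, 62.5, 146.1]
ee_rot: [-0.0, -0.054, 0.999, -0.0]
contact_force: [0.5, -0.5, -0.8]
opening: 11.1
```

```bash
python3 go.py 497.4 63.9 122 186.2;  python3 - <<'E'
from h import *
import pickle
a=[]
for n,b in(("scene",(205,140,100,90)),("top",(210,200,100,90))):
    c=cams.read_camera(n); pickle.dump(c,open(n+"3.pkl","wb")); x,y,w,h=b; a.append(cv2.resize(c["pixels"][y:y+h,x:x+w],(400,360),interpolation=cv2.INTER_CUBIC))
    print(n,proj(c,[[497.4,63.9,57],[497.4,63.9,85.4]]).round(1).tolist())
cv2.imwrite("pics/over.png",np.hstack(a)[:,:,::-1])
E
```

```text
t 5.85 pos [496.9  62.5 146.1] yaw 186.2 zaxis [-5.e-04 -5.e-04 -1.e+00] j [ 0.13  0.32 -0.18  1.07 -0.    0.02] F [ 0.5 -0.5 -0.8] M [-0.03  0.04  0.02] open 11.1
tool shift [-0.7  1.3 24.1] turnz -0.0
scene [[254.0, 212.5], [252.3, 202.3]]
top [[255.7, 262.6], [254.4, 260.5]]
```

View pics/over.png

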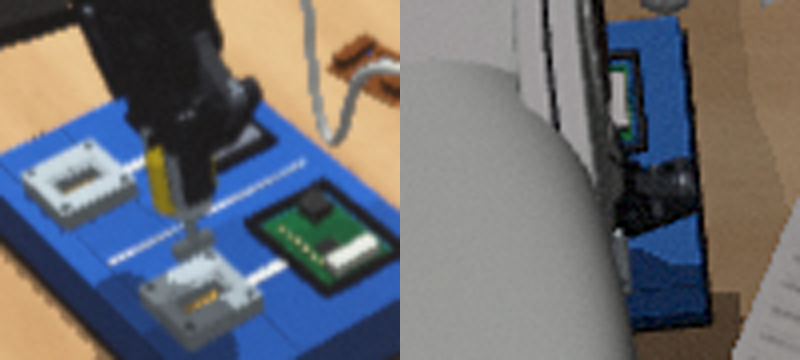

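step_arm --linear '[[-0.3, 0.6, 10], [-0.3, 0.6, 20], [-0.3, 0.6, 26], [-0.3, 0.6, 28], [-0.3, 0.6, 29.5], [-0.3, 0.6, 31], [-0.3, 0.6, 32], [-0.3, 0.6, 32]]' --turn '[[0, 0, 0], [0, 0, 0], [0, 0, 0], [0, 0, 0], [0, 0, 0], [0, 0, 0], [0, 0, 0], [0, 0, 0]]' --claw '[8, 8, 8, 8, 8, 8, 8, 8]'

```text
t: 6.75
eef_pos: [497.3, 64.5, 114.4]
ee_rot: [0.0, -0.055, 0.999, 0.0]
contact_force: [-0.0, -0.8, -0.2]
opening: 11.3
```

```bash
python3 go.py 497.4 63.9 110 186.2
```

```text
t 6.75 pos [497.3  64.5 114.4] yaw 186.3 zaxis [ 2.e-04  0.e+00 -1.e+00] j [ 0.13  0.35 -0.23  0.99 -0.    0.02] F [-0.  -0.8 -0.2] M [-0.02 -0.02 -0.03] open 11.3
tool shift [-0.  -0.6  4.4] turnz 0.1
```

No force 4 mm below the plate top, so the bit is in the slot. I continue down to the barrel.

step_arm --linear '[[0, 0, 2], [0, 0, 4], [0, 0, 6], [0, 0, 7.5], [0, 0, 8.5], [0, 0, 9.2], [0, 0, 9.2]]' --turn '[[0, 0, 0], [0, 0, 0], [0, 0, 0], [0, 0, 0], [0, 0, 0], [0, 0, 0], [0, 0, 0]]' --claw '[8, 8, 8, 8, 8, 8, 8]'

```text
t: 7.45
eef_pos: [497.2, 64.4, 105.4]
ee_rot: [0.0, -0.054, 0.999, 0.0]
contact_force: [-1.0, -0.6, 2.4]
opening: 11.1
```

```bash
python3 go.py 497.4 63.9 105.6 186.2
```

```text
t 7.45 pos [497.2  64.4 105.4] yaw 186.2 zaxis [ 1.e-04  0.e+00 -1.e+00] j [ 0.13  0.36 -0.24  0.97  0.    0.02] F [-1.  -0.6  2.4] M [0.05 0.23 0.02] open 11.1
tool shift [-0.1 -0.5 -0.2] turnz 0.0
```

step_arm --linear '[[0, 0, 0.4], [0, 0, 0.8], [0, 0, 0.8]]' --turn '[[0, 0, 0], [0, 0, 0], [0, 0, 0]]' --claw '[8, 8, 8]'

```text
t: 7.75
eef_pos: [497.3, 64.4, 105.1]
ee_rot: [0.0, -0.055, 0.999, 0.0]
contact_force: [-1.8, 0.3, 6.3]
opening: 11.0
```

step_arm --linear '[[0, 0, 0.2], [0, 0, 0.3], [0, 0, 0.3], [0, 0, 0.3], [0, 0, 0.3], [0, 0, 0.3], [0, 0, 0.3], [0, 0, 0.3]]' --turn '[[0, 0, 2], [0, 0, 4], [0, 0, 6], [0, 0, 8], [0, 0, 10], [0, 0, 12], [0, 0, 14], [0, 0, 14]]' --claw '[8, 8, 8, 8, 8, 8, 8, 8]'

```text
t: 8.55
eef_pos: [497.3, 64.4, 103.8]
ee_rot: [0.0, 0.068, 0.998, -0.0]
contact_force: [0.1, -0.6, -0.2]
opening: 10.8
```

```bash
python3 go.py 497.4 63.9 105.6 186.2
```

```text
t 8.55 pos [497.3  64.4 103.8] yaw 172.3 zaxis [ 1.e-04 -1.e-04 -1.e+00] j [ 0.13  0.36 -0.24  0.97 -0.    0.26] F [ 0.1 -0.6 -0.2] M [-0.04 -0.02 -0.01] open 10.8
tool shift [-0.2 -0.5 -1.8] turnz -13.9
```

Force fell to zero and the key followed down, so it lines up with the barrel. I press on gently.

step_arm --linear '[[0, 0, 1], [0, 0, 2], [0, 0, 3], [0, 0, 4], [0, 0, 4]]' --turn '[[0, 0, 0], [0, 0, 0], [0, 0, 0], [0, 0, 0], [0, 0, 0]]' --claw '[8, 8, 8, 8, 8]'

```text
t: 9.05
eef_pos: [497.1, 64.4, 99.8]
ee_rot: [-0.0, 0.068, 0.998, -0.0]
contact_force: [-0.3, -0.8, -1.7]
opening: 11.1
```

```bash
python3 go.py 497.4 63.9 86.6 186.2
```

```text
t 9.05 pos [497.1  64.4  99.8] yaw 172.3 zaxis [-4.e-04 -2.e-04 -1.e+00] j [ 0.13  0.37 -0.25  0.96 -0.    0.26] F [-0.3 -0.8 -1.7] M [-0.1   0.02  0.02] open 11.1
tool shift [-0.4 -0.4 13.2] turnz -13.9
```

step_arm --linear '[[0, 0, 2], [0, 0, 4], [0, 0, 6], [0, 0, 8], [0, 0, 9.5], [0, 0, 11], [0, 0, 12], [0, 0, 13], [0, 0, 13], [0, 0, 13]]' --turn '[[0, 0, 0], [0, 0, 0], [0, 0, 0], [0, 0, 0], [0, 0, 0], [0, 0, 0], [0, 0, 0], [0, 0, 0], [0, 0, 0], [0, 0, 0]]' --claw '[8, 8, 8, 8, 8, 8, 8, 8, 8, 8]'

```text
t: 10.05
eef_pos: [497.2, 64.4, 86.9]
ee_rot: [-0.0, 0.068, 0.998, -0.0]
contact_force: [0.3, -1.4, -1.8]
opening: 11.1
```

```bash
python3 go.py 497.4 63.9 86.6 186.2
```

```text
t 10.05 pos [497.2  64.4  86.9] yaw 172.2 zaxis [-1.e-04 -1.e-04 -1.e+00] j [ 0.13  0.38 -0.26  0.93 -0.    0.26] F [ 0.3 -1.4 -1.8] M [-0.29  0.05 -0.08] open 11.1
tool shift [-0.2 -0.4  0.3] turnz -14.0
```

step_arm --linear '[[0, 0, 0.6], [0, 0, 1.2], [0, 0, 1.7], [0, 0, 2.0], [0, 0, 2.0]]' --turn '[[0, 0, 0], [0, 0, 0], [0, 0, 0], [0, 0, 0], [0, 0, 0]]' --claw '[8, 8, 8, 8, 8]'

```text
t: 10.55
eef_pos: [497.3, 64.4, 86.6]
ee_rot: [0.0, 0.068, 0.998, 0.0]
contact_force: [-2.9, -1.6, 10.3]
opening: 10.9
```

The flange seated at TCP z 86.6, exactly as predicted, with about 10 N. I ease the push slightly and turn clockwise.

step_arm --linear '[[0, 0, -0.6], [0, 0, -0.6], [0, 0, -0.6], [0, 0, -0.6], [0, 0, -0.6], [0, 0, -0.6], [0, 0, -0.6], [0, 0, -0.6]]' --turn '[[0, 0, 4], [0, 0, 9], [0, 0, 14], [0, 0, 19], [0, 0, 24], [0, 0, 29], [0, 0, 34], [0, 0, 40]]' --claw '[8, 8, 8, 8, 8, 8, 8, 8]'

```text
t: 11.35
eef_pos: [497.6, 64.3, 86.6]
ee_rot: [0.001, 0.406, 0.914, 0.0]
contact_force: [-1.9, -0.9, 5.5]
opening: 11.0
```

```bash
python3 go.py 497.4 63.9 86.6 88.5
```

```text
t 11.35 pos [497.6  64.3  86.6] yaw 132.0 zaxis [ 1.3e-03 -3.0e-04 -1.0e+00] j [ 0.13  0.38 -0.26  0.92 -0.    0.97] F [-1.9 -0.9  5.5] M [-0.45  0.47  0.09] open 11.0
tool shift [-0.2 -0.4 -0. ] turnz 43.5
```

step_arm --linear '[[0, 0, 0], [0, 0, 0], [0, 0, 0], [0, 0, 0], [0, 0, 0], [0, 0, 0], [0, 0, 0], [0, 0, 0], [0, 0, 0], [0, 0, 0]]' --turn '[[0, 0, 5], [0, 0, 10], [0, 0, 15], [0, 0, 20], [0, 0, 25], [0, 0, 30], [0, 0, 35], [0, 0, 40], [0, 0, 43], [0, 0, 43]]' --claw '[8, 8, 8, 8, 8, 8, 8, 8, 8, 8]'

```text
t: 12.35
eef_pos: [497.6, 64.3, 86.6]
ee_rot: [0.001, 0.712, 0.702, 0.0]
contact_force: [-1.0, -1.1, 5.7]
opening: 11.2
```

```bash
python3 go.py 497.4 63.9 86.6 88.5
```

```text
t 12.35 pos [497.6  64.3  86.6] yaw 89.2 zaxis [ 1.2e-03 -3.0e-04 -1.0e+00] j [ 0.13  0.38 -0.26  0.92 -0.    1.71] F [-1.  -1.1  5.7] M [-0.45  0.41  0.06] open 11.2
tool shift [-0.4 -0.2 -0. ] turnz 0.7
```

step_arm --linear '[[0, 0, 0], [0, 0, 0], [0, 0, 0], [0, 0, 0]]' --turn '[[0, 0, 1], [0, 0, 2], [0, 0, 2], [0, 0, 2]]' --claw '[8, 8, 8, 8]'

```text
t: 12.75
eef_pos: [497.6, 64.3, 86.6]
ee_rot: [0.001, 0.724, 0.69, 0.0]
contact_force: [-2.4, -2.6, 6.4]
opening: 11.1
```

```bash
python3 go.py 497.4 63.9 86.6 88.5;  python3 - <<'E'
from h import *
a=[]
for n,b in(("scene",(205,140,100,90)),("top",(210,200,100,90))):
    c=cams.read_camera(n); x,y,w,h=b; a.append(cv2.resize(c["pixels"][y:y+h,x:x+w],(400,360),interpolation=cv2.INTER_CUBIC))
cv2.imwrite("pics/turned.png",np.hstack(a)[:,:,::-1])
for i in range(4):
    s=env.read_state(); print(np.round(s["wrist_torque"],3),np.round(s["contact_force"],1)); cams.read_camera("top")
E
```

```text
t 12.75 pos [497.6  64.3  86.6] yaw 87.3 zaxis [ 1.3e-03 -4.0e-04 -1.0e+00] j [ 0.13  0.38 -0.26  0.92 -0.    1.75] F [-2.4 -2.6  6.4] M [-0.46  0.45  0.27] open 11.1
tool shift [-0.4 -0.2 -0. ] turnz -1.2
[-0.448  0.494  0.33 ] [-1.5 -2.1  7.2]
[-0.441  0.42   0.29 ] [-2.4 -2.2  6.2]
[-0.495  0.458  0.217] [-1.8 -1.6  5.5]
[-0.5    0.402  0.295] [-1.4 -2.5  5.6]
```

View pics/turned.png

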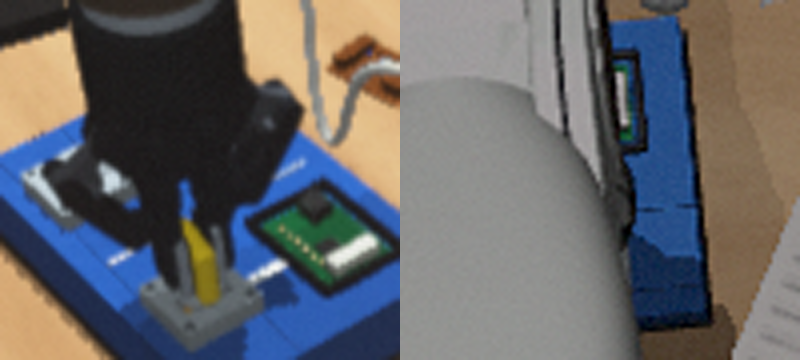

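The picture shows the key seated flange-down on the right plate at about (205,275) and turned across, with the board undisturbed. The torque rose from about 0.06 to 0.28 N m over the last 2°, which is the barrel's stop. I hand in while holding.

```bash
python3 -c "
from rig import env
s=env.read_state();print(s['t'],s['eef_pos'],s['wrist_torque'],s['opening']);print(env.finish_job())"
```

```text
13.05 [497.55934715  64.28156476  86.60495057] [-0.51584995  0.44139498  0.2424999 ] 10.974882088391505
the job is handed in; nothing more can be done
None
```

The right station, which holds the green board, should be released, and I handed the job in at about 13 s with the key still held turned. The hand-in gives no verdict, so this rests on my own checks.

- **Key:** I took the larger yellow key from its stand and put it in the right lock. A light press and one clockwise twist of 14° were enough for it to drop past the pins.
- **Fully home:** the flange met the plate at TCP height 86.6 mm, the height I had worked out beforehand. The push was about 10 N at contact and about 6 N while turning and holding.
- **Turned:** the hand stands about 99° (1.73 rad) clockwise of the box's x line. Wrist torque rose from about 0.06 to about 0.28 N m over the last 2°, which fits the barrel's end stop.
- **Left alone:** the last picture shows the board undisturbed in its nest. Neither the left lock nor the loose things were touched.
- **Disagreements:** the two cameras differed by about 2 mm, so I used the average. Just before the last 2° the torque read 0.06 N m, below the roughly 0.12 I expected, which I put down to noise. In that view the gripper also hides part of the left plate, but I felt no sign of contact there.

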